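Wedge the specimen clamp into its tapered dovetail way

TASK

Pick up the specimen clamp, set its dovetailed foot down on the open end of the grey base and slide it into the tapered way, narrow end first, until it wedges tight between the two rails: push it straight home with a firm but gentle hand, about 10 N, and do not force it further. Let go and leave it wedged there by itself, and leave the jar, the little box and the memory stick where they are.

Things in the scene. Friction and masses are not known exactly. Their poses are not given: they have to be found in the camera images.
- way_base: Fixed low base on the black mat: grey plate 140 (x) x 76 (y) x 8 mm. Origin under the plate, 65 mm from its open end, 36 mm from its +y edge, 3 mm above the desk. x: sliding direction, from the open end on the robot's side towards the partition; z up. x = -65 to -15 mm: bare flat apron, 8 mm above the origin, level with the way's floor; x = -15 to +75 mm: the way between two steel rails.
- way_mouth (a point): Point on the way's floor where the rails begin (base x = -15 mm, y = 0), axes as the base's. The rails rise 14 mm above the floor and lean inward over it, 25 degrees. The +y rail is fixed, parallel to x, its face at y = +18 mm at the floor. The -y rail (gib) closes in by 8 degrees along +x (1 mm in 7.1 mm). Oiled steel, friction about 0.3.
- gib: The tapered -y rail, spring-backed (20 N/mm, yields up to 4 mm to -y). Origin: the base's, shifted along y by up to 2.5 mm, as its screws happen to be set, which cannot be seen. A straight 10 N push on the clamp wedges it with some 6 to 13 N on the gib, and it then holds by itself. If the hand keeps the clamp off the fixed rail while pushing, it comes loose when let go.
- way_seat (a point): Point on the way's floor (base x = +24 mm, y = 0): about where the clamp's centre is when it first touches both rails; really that happens anywhere from 18 mm before to 18 mm beyond this point, depending on the gib's screws, and some 2 to 4 mm more make it tight. With the clamp's centre 48 mm before this point there is 4 to 9 mm of side play.
- carriage: The loose specimen clamp, 0.17 to 0.38 kg, 44 mm long (x), 54 mm high; origin centre of its underside; x is its sliding direction, z up. Lower 16 mm: steel dovetail foot, 36 mm wide underneath at mid-length, +y side straight (18 mm from the centre plane underneath), -y side tapered 8 degrees, narrower at the +x end. It stands on the mat, pointing within 0.6 rad of the base's x.
- carriage_head (a point): Centre of the clamp's plain aluminium head, 35 mm above the foot's underside, axes as the clamp's. The head is 44 mm long (x), 24 mm wide (y) and reaches from 16 to 54 mm above the underside; flat sides and ends, a dark slot along its top. Grasp it across the 24 mm; its flat -x end can be pushed.
- jar_mid (a point): Centre of a white screw-cap specimen jar, 46 mm across, 68 mm high: leave alone.
- coverslips_mid (a point): Centre of a small square coverslip box, 38 x 38 x 19 mm: leave alone.
- memory_stick_mid (a point): Centre of a memory stick lying flat, 17 x 52 x 8 mm: leave alone.

How it is judged:
By the outcome, as a careful person would: the job done as asked, in the order asked, and still so for the second after the job is handed in, with the robot touching nothing.
It also fails if it takes over 61 s, if anything falls off the work surface, if the arm or the gripper's body presses on something with over 40 N, if the wrist force passes 120 N, or if a joint passes its speed limit or range.

ROBOT

A 7-joint arm with a two-finger parallel gripper is mounted at the origin on a cart in front of the work surface, level with it; the furniture and walls round the work are solid. World frame = base frame: x ahead of the robot, y to its left, z up, the work surface at z = 0. Lengths are in m, angles in rad, forces in N, time in s.
With the tool pointing down it reaches from about 0.425 to 0.825 m from the base axis. Payload 3.6 kg.
Tool frame: the origin (TCP) lies between the finger pads; the fingertips stand 14 mm ahead of it and the grasp point (between the pads) lies 5 mm behind it; z points along the fingers, y is the line along which they close (so a half turn about z gives the same grasp; the last joint's range is limited). The gripper opens to 93 mm and grips with 3 to 60 N. Pads are 15 mm wide; open, the fingers measure 128 mm over their backs; the gripper's body (75 mm by 188 mm) begins 65 mm behind the grasp point.
Start: joints at [-1.323, 0.615, -0.013, 1.423, 0.008, 1.103, -0.04], TCP at [0.176, 0.626, 0.205] pointing down, gripper open.
Joint ranges: [-3.12, 3.12], [-0.3, 2.06], [-1.34, 1.32], [0.26, 2.42], [-1.36, 4.5], [0.01, 1.98], [-2.84, 2.84]. Speed limits (rad/s): [2.79, 2.79, 3.14, 3.14, 3.14, 3.14, 3.14].

INTERFACE

Orientations are given as a 3x3 rotation matrix whose columns are the frame's x, y, z axes.
In Python, from workcell import manip, snapshot, ticket, look_for, regions_of gives the robot as it stands.
- The arm moves only by the tool servo_tool, never from a script. Its argument "targets" is a list of rows, each an object with "travel": the shift along the tool's x, y, z in mm, a list of three; "delta_rot": the turn, a rotation vector about the tool's x, y, z in rad, a list of three. In form: [{"travel": [tx, ty, tz], "delta_rot": [rx, ry, rz]}, ...]. A call has 1 to 12 rows; each row shifts and turns the commanded pose from where the row before left it, along the tool's axes as they then stand; what a row does not reach is not made up. A row lasts 1/10 s, in which the tool goes at most 50 mm and 8.59 degrees, less where a joint would pass 70% of its speed; a pose out of reach is approached as far as the arm can. A call with a gripper value outside its range is refused whole. "grip" is the closure, from -1 (fully open) to 1 (shut), set as the call begins (left out, the last holds). The fingers move at their own pace and stop on an object; "force" is the grip in N (left out, the last holds). Time passes only in rows, so rows that do not move let the fingers close. It gives the time, the measured TCP pose, the force, the opening and the grip force at its end, in the units of the state.
- manip.observe(): the state, without advancing time (a new reading comes with each control period).
- snapshot(name): name is "scene" or "side" or "wrist"; returns a dict with "frame" (420x560x3 uint8, red, green, blue), "mtx" (3x3 intrinsics, pixels), "origin" and "rotation" of the camera in the world; the wrist camera has in their place "T_tool_cam" (4x4, takes a point from camera to tool coordinates, whose origin is the TCP and whose axes are the flange's). Camera axes: x right, y up, looking along -z (the intrinsics and any distortion apply to the point x, -y, -z); pixel columns grow to the right and rows downward; lengths in m; the calibration is good to about 2 mm. A picture is of the moment at which its call begins: read the wrist's pose just before it. There is no depth.
- ticket.hand_in(): hands the job in; it is judged then, once.
Trained networks look in a picture, given as the dict that the camera call returned (one of the last four; its "shot" number tells which), for a name from the list of things; names that differ only in an ending like _2 or _b are one class to them, and where a whole thing is asked for, a point or a joint stands for the part that bears it (a point fixed in the world has none). Each returns a list of dicts, best first, with "p" (0 to 1); they miss things now and then, are a little off and sometimes report something else, mostly with a low value. They report only what shows in the picture. A call takes as long as a camera call.
- look_for(picture, query): "extent" ([left, top, right, bottom] in pixels, round what is visible of it).
- regions_of(picture, query): "mask" (420x560 bool, what is visible of it) and "extent" ([left, top, right, bottom] in pixels, round what is visible of it).
The state is a dict: "time": time; "joint_positions": joint angles; "joint_vel": joint speeds; "tau": joint torques, N m; "position": TCP position; "tool_rot": TCP orientation; "force": force on the tool from outside, world axes, zero at the start; "wrist_torque": the same for the moment, N m; "grip_width": opening from 0.0 (shut) to 1.0 (fully open); "grip_force": force on a finger pad.
Only numpy, scipy, OpenCV 4.12 (cv2) and the standard library are available. Lean on these libraries where they do the work, as an engineer would, in place of code of your own. Each camera call takes 0.05 s, during which the arm holds its last target. There are 200 camera calls.

## Working session

There is one attempt and no reset: what is moved stays moved. The work goes in short steps, Python scripts to look and compute and a tool call to move; the robot and the scene stay as the last step left them, time stands still between calls to the robot, and variables do not carry over. Pictures are saved under pics/ and viewed, at most 10 in all, crops included, and the job is handed in when it is done.

Besides the shell and the picture viewer there is one more tool, called by a JSON object that holds its "op" and its "data", one argument or row to a line. servo_tool: Moves the arm, as the interface text tells. Its arguments: {"type":"object","properties":{"targets":{"type":"array"},"grip":{"type":"number"},"force":{"type":"number"}},"required":["targets"]}

```bash
mkdir -p pics; cat > h.py <<'E'
import numpy as np, cv2
from workcell import manip, snapshot, ticket, look_for, regions_of
def cam(p, st=None):
    K=np.array(p["mtx"])
    if "origin" in p: return K,np.array(p["origin"]),np.array(p["rotation"])
    T=np.array(p["T_tool_cam"]);R=np.array(st["tool_rot"]);t=np.array(st["position"])
    return K,R@T[:3,3]+t,R@T[:3,:3]
def ray(c,uv):
    K,o,R=c; d=np.linalg.inv(K)@[uv[0],uv[1],1]; return o,R@(d*[1,-1,-1])
def at_z(c,uv,z):
    o,d=ray(c,uv); return o+d*(z-o[2])/d[2]
def proj(c,P):
    K,o,R=c; q=R.T@(np.array(P)-o)*[1,-1,-1]; q=K@q; return q[:2]/q[2]
def save(p,n): cv2.imwrite("pics/"+n+".png",p["frame"][:,:,::-1])
E
python3 - <<'E'
from h import *
import numpy as np
np.set_printoptions(precision=4,suppress=True)
s=manip.observe(); print(s["time"],s["position"],s["tool_rot"],s["force"],s["grip_width"])
ims=[]
for n in ["scene","side"]:
    p=snapshot(n); c=cam(p); print(n,[k for k in p],c)
    for q in ["way_base","carriage","jar_mid","coverslips_mid","memory_stick_mid"]:
        for r in look_for(p,q)[:2]: 
            e=r["extent"]; print(q,round(r["p"],2),np.round(e),at_z(c,[(e[0]+e[2])/2,(e[1]+e[3])/2],0.02))
    ims.append(p)
save(ims[0],"scene");save(ims[1],"side")
E
```

```text
0.0 [0.1755 0.625  0.2043] [[-0.9628  0.2704 -0.0006]
 [ 0.2704  0.9627 -0.0024]
 [-0.     -0.0025 -1.    ]] [-0.4688  0.3047  0.0995] 0.99947142744954
scene ['frame', 'mtx', 'origin', 'rotation', 'shot'] (array([[396.8909,   0.    , 279.1552],
       [  0.    , 396.8909, 207.745 ],
       [  0.    ,   0.    ,   1.    ]]), array([0.6262, 0.8234, 0.5526]), array([[-0.9865, -0.0723,  0.147 ],
       [ 0.1623, -0.5537,  0.8168],
       [ 0.0223,  0.8296,  0.5579]]))
way_base 0.85 [272. 206. 334. 248.] [0.4453 0.1279 0.02  ]
way_base 0.41 [239. 211. 258. 252.] [0.5685 0.1268 0.02  ]
carriage 0.84 [290. 233. 316. 263.] [0.461  0.1998 0.02  ]
jar_mid 0.94 [238. 213. 257. 252.] [0.5696 0.131  0.02  ]
memory_stick_mid 0.44 [292. 233. 316. 264.] [0.4594 0.2005 0.02  ]
memory_stick_mid 0.24 [271. 204. 332. 246.] [0.4479 0.121  0.02  ]
side ['frame', 'mtx', 'origin', 'rotation', 'shot'] (array([[536.6883,   0.    , 272.0366],
       [  0.    , 536.6883, 210.9041],
       [  0.    ,   0.    ,   1.    ]]), array([-0.107 ,  0.5179,  0.5243]), array([[-0.5623,  0.4423, -0.6987],
       [-0.8269, -0.3041,  0.473 ],
       [-0.0033,  0.8437,  0.5368]]))
way_base 0.91 [247. 219. 332. 288.] [0.4322 0.1203 0.02  ]
carriage 0.64 [216. 235. 241. 286.] [0.4704 0.2079 0.02  ]
jar_mid 0.72 [214. 188. 243. 238.] [0.5862 0.1403 0.02  ]
coverslips_mid 0.87 [319. 212. 348. 235.] [0.4583 0.0092 0.02  ]
memory_stick_mid 0.71 [325. 243. 358. 252.] [0.3988 0.0431 0.02  ]
```

```bash
python3 - <<'E'
import cv2,numpy as np
a=cv2.imread("pics/scene.png")[150:310,180:400];b=cv2.imread("pics/side.png")[150:310,180:400]
cv2.imwrite("pics/both.png",np.vstack([cv2.resize(x,None,fx=1.85*1.0,fy=1.85,interpolation=2) for x in(a,b)]))
E
```

```text
(no output)
```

View pics/both.png

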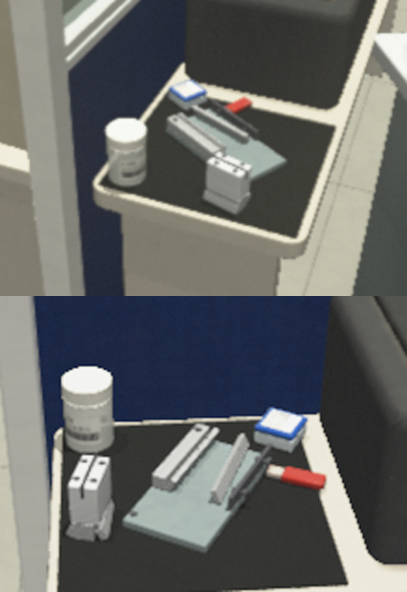

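View pics/side.png

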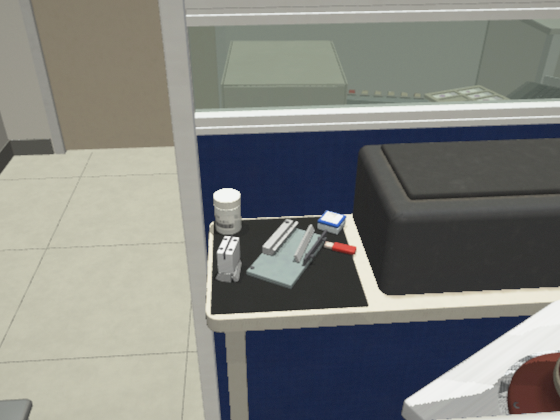

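The side view shows the clamp at (228,258), base at (288,255), jar (228,212), box (332,222), stick (341,247), and a vertical post at about x=195. I need to locate that post before moving.

View pics/scene.png

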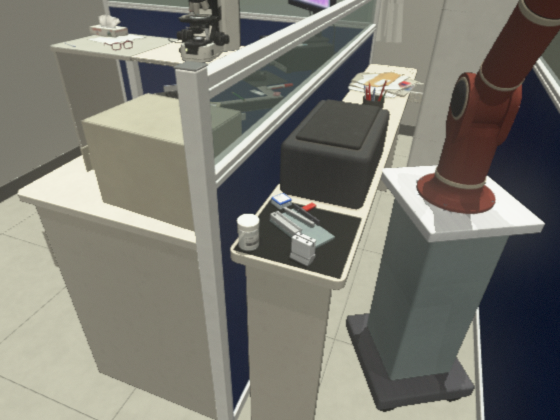

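```bash
python3 - <<'E'
from h import *
np.set_printoptions(precision=4,suppress=True)
s=manip.observe(); p=snapshot("wrist"); c=cam(p,s); save(p,"w0"); print(c, p["T_tool_cam"])
P=snapshot("side"); C=cam(P)
# side-view plate corners (from crop): near-left, near-right
for uv in [(250,271),(293,283),(326,238)]: print(at_z(C,uv,0.011))
for q in ["way_base","carriage","jar_mid"]:
    for r in look_for(p,q)[:1]: print(q,r)
E
```

```text
(array([[350.0287,   0.    , 276.8764],
       [  0.    , 350.0287, 206.7953],
       [  0.    ,   0.    ,   1.    ]]), array([0.1085, 0.6435, 0.3847]), array([[ 0.2712, -0.9319, -0.241 ],
       [ 0.9625,  0.2624,  0.0685],
       [-0.0006, -0.2505,  0.9681]])) [[-0.0009  0.9681  0.2506  0.0696]
 [ 1.      0.0007  0.0007 -0.0011]
 [ 0.0005  0.2506 -0.9681 -0.1792]
 [ 0.      0.      0.      1.    ]]
[0.4398 0.1885 0.011 ]
[0.3803 0.1512 0.011 ]
[0.4418 0.039  0.011 ]
```

The scene view shows the partition and post beyond the jar on the far side, the black printer box at -y, and a clear path for the arm from +y. Next I'll write a planner helper for the move increments.

```bash
cat >> h.py <<'E'
from scipy.spatial.transform import Rotation as Ro
def Rt(yaw): # tool down, tool x at world angle yaw
    c,s=np.cos(yaw),np.sin(yaw); return np.array([[c,s,0],[s,-c,0],[0,0,-1.]])
def plan(pos,yaw,n,s=None):
    s=s or manip.observe(); R=np.array(s["tool_rot"]); p=np.array(s["position"])
    rv=Ro.from_matrix(R.T@Rt(yaw)).as_rotvec()/n; st=(np.array(pos)-p)/n
    for i in range(n):
        print(np.round(R.T@st*1000,1).tolist(),np.round(rv,4).tolist()); R=R@Ro.from_rotvec(rv).as_matrix()
E
python3 - <<'E'
from h import *
plan([0.44,0.17,0.20],np.deg2rad(122),14)
E
```

```text
[-27.0, -26.2, 0.4] [-0.0, -0.0, 0.0528]
[-28.3, -24.8, 0.4] [-0.0, -0.0, 0.0528]
[-29.6, -23.3, 0.4] [-0.0, -0.0, 0.0528]
[-30.8, -21.7, 0.4] [-0.0, -0.0, 0.0528]
[-31.9, -20.0, 0.4] [-0.0, -0.0, 0.0528]
[-32.9, -18.3, 0.4] [-0.0, -0.0, 0.0528]
[-33.8, -16.5, 0.4] [-0.0, -0.0, 0.0528]
[-34.6, -14.7, 0.4] [-0.0, -0.0, 0.0528]
[-35.4, -12.9, 0.4] [-0.0, -0.0, 0.0528]
[-36.0, -11.0, 0.4] [-0.0, -0.0, 0.0528]
[-36.5, -9.1, 0.4] [-0.0, -0.0, 0.0528]
[-36.9, -7.2, 0.4] [-0.0, -0.0, 0.0528]
[-37.3, -5.2, 0.4] [-0.0, -0.0, 0.0528]
[-37.5, -3.2, 0.4] [-0.0, -0.0, 0.0528]
```

{"op": "servo_tool", "data": {
  "targets": [
    {"travel": [-27, -26, 0], "delta_rot": [0, 0, 0.053]},
    {"travel": [-28, -25, 0], "delta_rot": [0, 0, 0.053]},
    {"travel": [-30, -23, 0], "delta_rot": [0, 0, 0.053]},
    {"travel": [-31, -22, 0], "delta_rot": [0, 0, 0.053]},
    {"travel": [-32, -20, 0], "delta_rot": [0, 0, 0.053]},
    {"travel": [-33, -18, 0], "delta_rot": [0, 0, 0.053]},
    {"travel": [-34, -16, 0], "delta_rot": [0, 0, 0.053]},
    {"travel": [-35, -15, 0], "delta_rot": [0, 0, 0.053]},
    {"travel": [-35, -13, 0], "delta_rot": [0, 0, 0.053]},
    {"travel": [-36, -11, 0], "delta_rot": [0, 0, 0.053]},
    {"travel": [-36, -9, 0], "delta_rot": [0, 0, 0.053]},
    {"travel": [-37, -7, 0], "delta_rot": [0, 0, 0.053]}
  ],
  "grip": -1
}}

```text
time: 2.05
position: [0.4032, 0.2341, 0.2058]
tool_rot: [[-0.613, 0.79, 0.001], [0.79, 0.613, 0.001], [0.0, 0.001, -1.0]]
force: [1.3, 0.5, 0.5]
grip_width: 1.0
grip_force: 0.0
```

{"op": "servo_tool", "data": {
  "targets": [
    {"travel": [-37, -5, 0], "delta_rot": [0, 0, 0.053]},
    {"travel": [-37, -3, 0], "delta_rot": [0, 0, 0.053]},
    {"travel": [0, 0, 0], "delta_rot": [0, 0, 0]},
    {"travel": [0, 0, 0], "delta_rot": [0, 0, 0]},
    {"travel": [0, 0, 0], "delta_rot": [0, 0, 0]}
  ]
}}

```text
time: 2.55
position: [0.4393, 0.1723, 0.2054]
tool_rot: [[-0.529, 0.849, -0.001], [0.849, 0.529, 0.001], [0.001, -0.0, -1.0]]
force: [0.5, 0.4, -0.2]
grip_width: 1.001
grip_force: 0.0
```

```bash
python3 - <<'E'
from h import *
np.set_printoptions(precision=4,suppress=True)
s=manip.observe(); p=snapshot("wrist"); save(p,"w1"); print(s["time"],s["position"],np.array(s["tool_rot"]).tolist(),s["force"])
np.savez("w1.npz",K=p["mtx"],T=p["T_tool_cam"],pos=s["position"],R=s["tool_rot"],f=p["frame"])
c=cam(p,s)
for q in ["way_base","carriage","carriage_head","gib","jar_mid","coverslips_mid","memory_stick_mid"]:
    for r in look_for(p,q)[:2]: 
        e=r["extent"]; print(q,round(r["p"],2),np.round(e),at_z(c,[(e[0]+e[2])/2,(e[1]+e[3])/2],0.02))
E
```

```text
2.55 [0.4393 0.1723 0.2054] [[-0.529070582624905, 0.8485776327529863, -0.0005655017961189684], [0.8485772187648252, 0.5290708836215751, 0.0008389858398284455], [0.0010111351528372023, -3.598921426523344e-05, -0.9999994881551086]] [ 0.5014  0.3584 -0.1635]
way_base 0.68 [213. 165. 294. 294.] [0.4441 0.1145 0.02  ]
carriage 0.84 [292. 143. 340. 193.] [0.4648 0.2073 0.02  ]
carriage_head 0.92 [295. 140. 337. 193.] [0.4635 0.2082 0.02  ]
gib 0.8 [232. 218. 248. 293.] [0.4464 0.0802 0.02  ]
jar_mid 0.87 [344. 236. 382. 298.] [0.5708 0.1417 0.02  ]
coverslips_mid 0.37 [185. 260. 219. 281.] [0.4193 0.0419 0.02  ]
memory_stick_mid 0.66 [183. 265. 218. 280.] [0.419  0.0391 0.02  ]
```

View pics/w1.png

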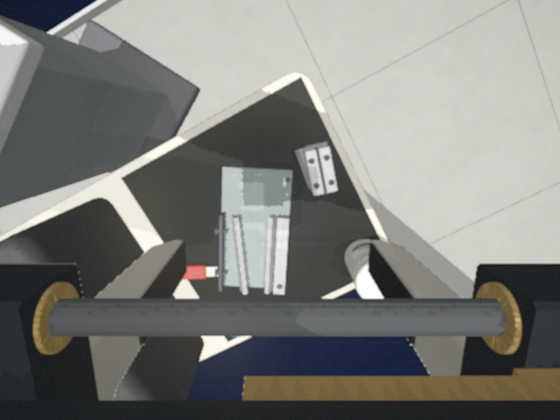

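The wrist view shows the base plate at (222..292, 167..292) with base x running down the image, the fixed rail on the right (277), the gib on the left (240), and the clamp at (317,168). I'll enlarge it to fit edges.

```bash
python3 - <<'E'
import cv2
a=cv2.imread("pics/w1.png")[135:305,205:355]
cv2.imwrite("pics/w1c.png",cv2.resize(a,None,fx=3.5,fy=3.5,interpolation=cv2.INTER_CUBIC))
E
```

```text
(no output)
```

View pics/w1c.png

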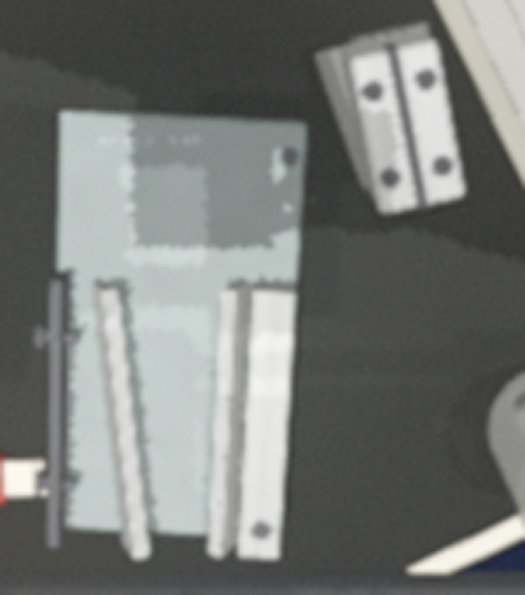

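The crop shows plate corners at (60,110), (307,124), (67,528) and the head-top corners at (348,55), (435,38), (467,195), (380,215).

```bash
python3 - <<'E'
from h import *
np.set_printoptions(precision=4,suppress=True)
d=np.load("w1.npz"); c=cam(dict(mtx=d["K"],T_tool_cam=d["T"]),dict(tool_rot=d["R"],position=d["pos"]))
u=lambda x,y:(x/3.5+205,y/3.5+135)
a,b,e=[at_z(c,u(*q),.011) for q in [(60,110),(307,124),(67,528)]]
print("plate",a,b,e,np.linalg.norm(b-a),np.linalg.norm(e-a))
v=b-a; w=e-a; print("yaw from end",np.degrees(np.arctan2(-v[0],v[1]))*1, "x from side",np.degrees(np.arctan2(w[1],w[0])), "y dir",np.degrees(np.arctan2(v[1],v[0]))-90)
h=np.array([at_z(c,u(*q),.057) for q in [(348,55),(435,38),(467,195),(380,215)]])
print("head",h.mean(0),[np.linalg.norm(h[i]-h[i-1]) for i in range(4)])
x=(h[2]+h[3]-h[0]-h[1]); y=h[1]+h[2]-h[0]-h[3]; print(np.degrees(np.arctan2(x[1],x[0])),np.degrees(np.arctan2(y[1],y[0]))-90)
# rail: fixed rail crest inner edge / outer edge (z .025), start & end
for q in [(297,290),(280,557),(240,290),(222,290),(207,557),(97,290),(128,557),(121,287),(150,555)]: print(q,at_z(c,u(*q),.025))
# refine base pose by projecting model
from scipy.optimize import least_squares
obs=[((-65,-40,8),(60,110)),((-65,36,8),(307,124)),((75,-40,8),(67,528))]
def f(p):
    R=Ro.from_euler('z',p[2]).as_matrix()
    return np.ravel([proj(c,R@(np.array(m)/1e3)+[p[0],p[1],.003])-u(*q) for m,q in obs])
r=least_squares(f,[.44,.11,-1.0],x_scale=[.01,.01,.1]); print("base",r.x,np.degrees(r.x[2]),r.fun)
R=Ro.from_euler('z',r.x[2]).as_matrix()
for m in [(75,36,22),(-15,36,22),(-15,18-6.5,22),(75,11.5,22)]: print(m,(proj(c,R@(np.array(m)/1e3)+[r.x[0],r.x[1],.003])-[205,135])*3.5)
E
```

```text
plate [0.3796 0.1548 0.011 ] [0.4461 0.1911 0.011 ] [0.451 0.034 0.011] 0.07575407910268268 0.14034093975153267
yaw from end -61.35949855082969 x from side -59.39183430221241 y dir -61.359498550829684
head [0.4641 0.2095 0.057 ] [np.float64(0.04455973565546446), np.float64(0.02334073825295033), np.float64(0.04360338657073519), np.float64(0.02425854043742686)]
-45.02744398410284 -45.90111948803363
(297, 290) [0.4693 0.1479 0.025 ]
(280, 557) [0.5129 0.0689 0.025 ]
(240, 290) [0.4545 0.1387 0.025 ]
(222, 290) [0.4498 0.1358 0.025 ]
(207, 557) [0.4928 0.0564 0.025 ]
(97, 290) [0.4174 0.1156 0.025 ]
(128, 557) [0.4711 0.0429 0.025 ]
(121, 287) [0.4231 0.1203 0.025 ]
(150, 555) [0.4768 0.0472 0.025 ]
base [ 0.4474  0.1181 -1.0435] -59.786152466431496 [ 0.1638  0.8075  0.4571 -1.1146 -0.6784  0.3904]
(75, 36, 22) [292.8188 556.0406]
(-15, 36, 22) [303.9215 289.4595]
(-15, 11.5, 22) [223.8085 287.1806]
(75, 11.5, 22) [217.2443 553.995 ]
```

```bash
python3 - <<'E'
from h import *
np.set_printoptions(precision=4,suppress=True)
d=np.load("w1.npz"); c=cam(dict(mtx=d["K"],T_tool_cam=d["T"]),dict(tool_rot=d["R"],position=d["pos"]))
for uv in [(110,205),(160,262)]: print("printer",[at_z(c,uv,z) for z in(.1,.15,.2)])
plan([.4641,.2095,.100],np.deg2rad(134.5),4)
E
```

```text
printer [array([0.3211, 0.0947, 0.1   ]), array([0.3354, 0.1185, 0.15  ]), array([0.3496, 0.1422, 0.2   ])]
printer [array([0.3803, 0.0709, 0.1   ]), array([0.3842, 0.0988, 0.15  ]), array([0.388 , 0.1268, 0.2   ])]
[4.9, 10.2, 26.4] [-0.0, -0.0, -0.0552]
[4.3, 10.5, 26.4] [-0.0, -0.0, -0.0552]
[3.7, 10.7, 26.4] [-0.0, -0.0, -0.0552]
[3.1, 10.9, 26.4] [-0.0, -0.0, -0.0552]
```

{"op": "servo_tool", "data": {
  "targets": [
    {"travel": [5, 10, 26], "delta_rot": [0, 0, -0.055]},
    {"travel": [4, 10, 26], "delta_rot": [0, 0, -0.055]},
    {"travel": [4, 11, 26], "delta_rot": [0, 0, -0.055]},
    {"travel": [3, 11, 26], "delta_rot": [0, 0, -0.055]},
    {"travel": [0, 0, 0], "delta_rot": [0, 0, 0]},
    {"travel": [0, 0, 0], "delta_rot": [0, 0, 0]}
  ]
}}

```text
time: 3.55
position: [0.464, 0.2086, 0.1015]
tool_rot: [[-0.699, 0.715, -0.001], [0.715, 0.699, -0.001], [0.0, -0.001, -1.0]]
force: [0.3, -0.5, 0.0]
grip_width: 1.002
grip_force: 0.0
```

```bash
python3 - <<'E'
from h import *
np.set_printoptions(precision=4,suppress=True)
P=snapshot("side"); C=cam(P); save(P,"side2")
for uv in [(375,288),(361,220),(365,300)]: print(at_z(C,uv,0))
for uv in [(360,155),(388,185)]: print(uv,[at_z(C,uv,z) for z in(.1,.13,.16,.2)])
s=manip.observe(); p=snapshot("wrist"); c=cam(p,s); save(p,"w2")
for r in regions_of(p,"carriage_head")[:1]+regions_of(p,"carriage")[:1]:
    m=r["mask"]; print(r["p"],r["extent"]); k=cv2.minAreaRect(np.argwhere(m)[:,::-1].astype(np.float32)); print(k, at_z(c,k[0],.057))
plan([.4641,.2095,.040],np.deg2rad(134.5),3)
E
```

```text
[0.3128 0.0498 0.    ]
[ 0.4614 -0.0571  0.    ]
[0.3016 0.08   0.    ]
(360, 155) [array([ 0.5091, -0.0866,  0.1   ]), array([ 0.4656, -0.0438,  0.13  ]), array([ 0.422 , -0.0011,  0.16  ]), array([0.3639, 0.0559, 0.2   ])]
(388, 185) [array([ 0.4042, -0.0513,  0.1   ]), array([ 0.3681, -0.0111,  0.13  ]), array([0.332 , 0.0292, 0.16  ]), array([0.2838, 0.0828, 0.2   ])]
0.57 [253.8, 173.9, 298.9, 252.1]
((278.8849792480469, 213.77435302734375), (76.43032836914062, 44.10209655761719), 86.18592071533203) [0.4604 0.2128 0.057 ]
0.74 [254.8, 177.8, 302.8, 251.6]
((279.0172424316406, 213.7930908203125), (76.39734649658203, 42.221134185791016), 86.633544921875) [0.4605 0.2129 0.057 ]
[0.4, -0.0, 21.0] [0.0007, 0.0003, -0.001]
[0.4, -0.0, 21.0] [0.0007, 0.0003, -0.001]
[0.4, 0.0, 21.0] [0.0007, 0.0003, -0.001]
```

View pics/w2.png

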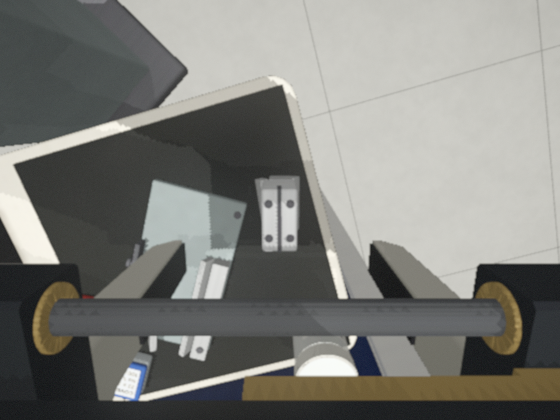

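The head top is centred near (280,219) and its edges run vertically, so it is aligned with the tool. Descending and gripping.

{"op": "servo_tool", "data": {
  "targets": [
    {"travel": [0, 0, 21], "delta_rot": [0, 0, 0]},
    {"travel": [0, 0, 21], "delta_rot": [0, 0, 0]},
    {"travel": [0, 0, 19], "delta_rot": [0, 0, 0]},
    {"travel": [0, 0, 0], "delta_rot": [0, 0, 0]}
  ]
}}

```text
time: 4.15
position: [0.463, 0.2081, 0.0396]
tool_rot: [[-0.699, 0.715, -0.003], [0.715, 0.699, -0.001], [0.001, -0.003, -1.0]]
force: [0.4, 1.2, 0.5]
grip_width: 1.001
grip_force: 0.0
```

{"op": "servo_tool", "data": {
  "targets": [
    {"travel": [0, 0, 0], "delta_rot": [0, 0, 0]},
    {"travel": [0, 0, 0], "delta_rot": [0, 0, 0]},
    {"travel": [0, 0, 0], "delta_rot": [0, 0, 0]},
    {"travel": [0, 0, 0], "delta_rot": [0, 0, 0]},
    {"travel": [0, 0, 0], "delta_rot": [0, 0, 0]},
    {"travel": [0, 0, 0], "delta_rot": [0, 0, 0]},
    {"travel": [0, 0, 0], "delta_rot": [0, 0, 0]},
    {"travel": [0, 0, 0], "delta_rot": [0, 0, 0]}
  ],
  "grip": 1,
  "force": 25
}}

```text
time: 4.95
position: [0.4641, 0.2088, 0.0404]
tool_rot: [[-0.7, 0.714, -0.0], [0.714, 0.7, -0.0], [-0.0, -0.0, -1.0]]
force: [0.1, -1.1, -0.1]
grip_width: 0.359
grip_force: 0.0
```

{"op": "servo_tool", "data": {
  "targets": [
    {"travel": [0, 0, -20], "delta_rot": [0, 0, 0]},
    {"travel": [0, 0, -20], "delta_rot": [0, 0, 0]},
    {"travel": [0, 0, -10], "delta_rot": [0, 0, 0]},
    {"travel": [0, 0, 0], "delta_rot": [0, 0, 0]},
    {"travel": [0, 0, 0], "delta_rot": [0, 0, 0]}
  ]
}}

```text
time: 5.45
position: [0.4638, 0.2088, 0.0901]
tool_rot: [[-0.7, 0.714, -0.001], [0.714, 0.7, -0.0], [0.0, -0.001, -1.0]]
force: [-0.7, -0.7, -0.2]
grip_width: 0.001
grip_force: 0.0
```

```bash
python3 - <<'E'
from h import *
s=manip.observe(); p=snapshot("wrist"); c=cam(p,s); save(p,"w3")
a=cv2.imread("pics/w3.png")[100:310,120:400]; cv2.imwrite("pics/w3c.png",cv2.resize(a,None,fx=2.8,fy=2.8,interpolation=2))
np.savez("w3.npz",K=p["mtx"],T=p["T_tool_cam"],pos=s["position"],R=s["tool_rot"])
print(s["position"],s["force"])
ex=np.array([.4848,-.8746]); ey=np.array([.8746,.4848]); O=np.array([.4459,.1171])
t=O-.042*ex-.0025*ey; plan([t[0],t[1],s["position"][2]],np.deg2rad(119),4)
E
```

```text
[0.46381706 0.20880028 0.09008324] [-0.70480086 -0.74330808 -0.1746625 ]
[-3.0, -17.0, -0.1] [-0.0004, -0.0001, 0.0672]
[-4.1, -16.7, -0.1] [-0.0004, -0.0001, 0.0672]
[-5.2, -16.4, -0.1] [-0.0004, -0.0001, 0.0672]
[-6.3, -16.0, -0.1] [-0.0004, -0.0001, 0.0672]
```

View pics/w3c.png

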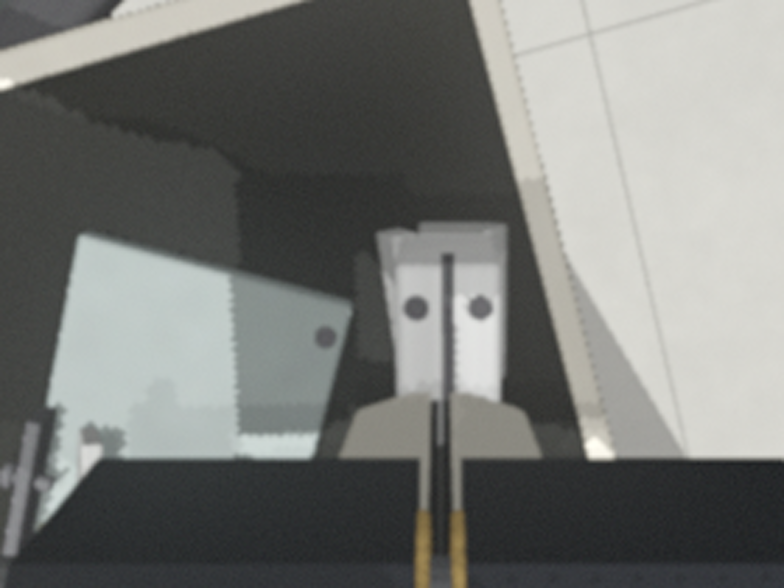

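The fingers needed more time: they closed above the clamp, which still stands in place (its slot is at col ~447, under the finger midline at ~441). I'll reopen, descend again and wait longer.

{"op": "servo_tool", "data": {
  "targets": [
    {"travel": [0, 0, 0], "delta_rot": [0, 0, 0]},
    {"travel": [0, 0, 0], "delta_rot": [0, 0, 0]},
    {"travel": [0, 0, 0], "delta_rot": [0, 0, 0]},
    {"travel": [0, 0, 0], "delta_rot": [0, 0, 0]},
    {"travel": [0, 0, 0], "delta_rot": [0, 0, 0]},
    {"travel": [0, 0, 0], "delta_rot": [0, 0, 0]},
    {"travel": [0, 0, 0], "delta_rot": [0, 0, 0]},
    {"travel": [0, 0, 0], "delta_rot": [0, 0, 0]},
    {"travel": [0, 0, 0], "delta_rot": [0, 0, 0]},
    {"travel": [0, 0, 0], "delta_rot": [0, 0, 0]}
  ],
  "grip": -0.1
}}

```text
time: 6.5
position: [0.4642, 0.2089, 0.0905]
tool_rot: [[-0.7, 0.714, -0.0], [0.714, 0.7, -0.0], [-0.0, -0.0, -1.0]]
force: [-0.1, -0.9, -0.2]
grip_width: 0.548
grip_force: 0.0
```

```bash
python3 - <<'E'
from h import *
np.set_printoptions(precision=4,suppress=True)
d=np.load("w3.npz"); c=cam(dict(mtx=d["K"],T_tool_cam=d["T"]),dict(tool_rot=d["R"],position=d["pos"]))
h=[at_z(c,(x/2.8+120,y/2.8+100),.057) for x,y in [(395,262),(505,262)]]
m=(h[0]+h[1])/2; v=h[1]-h[0]; print(h,"ctr",m[:2]+.022*np.array([.7,-.714]),np.linalg.norm(v),np.degrees(np.arctan2(v[1],v[0]))-90)
s=manip.observe(); print(s["grip_width"],s["position"])
E
```

```text
[array([0.4402, 0.2171, 0.057 ]), array([0.4576, 0.2341, 0.057 ])] ctr [0.4643 0.2099] 0.02437849791654481 -45.61819960998332
0.5479653576051072 [0.4642 0.2089 0.0905]
```

Opening is 51 mm and the clamp hasn't moved. Descending and gripping.

{"op": "servo_tool", "data": {
  "targets": [
    {"travel": [0, 0, 20], "delta_rot": [0, 0, 0]},
    {"travel": [0, 0, 20], "delta_rot": [0, 0, 0]},
    {"travel": [0, 0, 10], "delta_rot": [0, 0, 0]},
    {"travel": [0, 0, 0], "delta_rot": [0, 0, 0]}
  ]
}}

```text
time: 6.9
position: [0.4632, 0.2085, 0.0393]
tool_rot: [[-0.7, 0.714, -0.003], [0.714, 0.7, -0.001], [0.001, -0.003, -1.0]]
force: [0.1, -0.5, -0.3]
grip_width: 0.552
grip_force: 0.0
```

{"op": "servo_tool", "data": {
  "targets": [
    {"travel": [0, 0, 0], "delta_rot": [0, 0, 0]},
    {"travel": [0, 0, 0], "delta_rot": [0, 0, 0]},
    {"travel": [0, 0, 0], "delta_rot": [0, 0, 0]},
    {"travel": [0, 0, 0], "delta_rot": [0, 0, 0]},
    {"travel": [0, 0, 0], "delta_rot": [0, 0, 0]},
    {"travel": [0, 0, 0], "delta_rot": [0, 0, 0]},
    {"travel": [0, 0, 0], "delta_rot": [0, 0, 0]},
    {"travel": [0, 0, 0], "delta_rot": [0, 0, 0]},
    {"travel": [0, 0, 0], "delta_rot": [0, 0, 0]}
  ],
  "grip": 1,
  "force": 25
}}

```text
time: 7.8
position: [0.4647, 0.2092, 0.0409]
tool_rot: [[-0.7, 0.714, 0.001], [0.714, 0.7, 0.001], [-0.0, 0.001, -1.0]]
force: [0.1, 0.2, 6.1]
grip_width: 0.245
grip_force: 25.0
```

{"op": "servo_tool", "data": {
  "targets": [
    {"travel": [0, 0, -15], "delta_rot": [0, 0, 0]},
    {"travel": [0, 0, -20], "delta_rot": [0, 0, 0]},
    {"travel": [0, 0, -15], "delta_rot": [0, 0, 0]},
    {"travel": [0, 0, 0], "delta_rot": [0, 0, 0]},
    {"travel": [0, 0, 0], "delta_rot": [0, 0, 0]}
  ]
}}

```text
time: 8.3
position: [0.4633, 0.2086, 0.0896]
tool_rot: [[-0.7, 0.714, -0.002], [0.714, 0.7, -0.001], [0.001, -0.002, -1.0]]
force: [0.0, 0.2, -2.9]
grip_width: 0.252
grip_force: 25.0
```

```bash
python3 - <<'E'
from h import *
s=manip.observe(); print(s["position"],s["force"],s["grip_force"],s["grip_width"])
ex=np.array([.4848,-.8746]); ey=np.array([.8746,.4848]); O=np.array([.4459,.1171])
t=O-.042*ex-.0025*ey; print(t); plan([t[0],t[1],s["position"][2]],np.deg2rad(119),4)
E
```

```text
[0.46328558 0.20856142 0.08963302] [ 0.02188225  0.17668897 -2.91528855] 24.983751475811005 0.25200682863374724
[0.4233519 0.1526212]
[-3.0, -16.9, 0.0] [-0.0005, -0.0001, 0.0673]
[-4.1, -16.7, 0.0] [-0.0005, -0.0001, 0.0673]
[-5.2, -16.4, 0.0] [-0.0005, -0.0001, 0.0673]
[-6.3, -16.0, 0.0] [-0.0005, -0.0001, 0.0673]
```

{"op": "servo_tool", "data": {
  "targets": [
    {"travel": [-3, -17, 0], "delta_rot": [0, 0, 0.067]},
    {"travel": [-4, -17, 0], "delta_rot": [0, 0, 0.067]},
    {"travel": [-5, -16, 0], "delta_rot": [0, 0, 0.067]},
    {"travel": [-6, -16, 0], "delta_rot": [0, 0, 0.067]},
    {"travel": [0, 0, 15], "delta_rot": [0, 0, 0]},
    {"travel": [0, 0, 15], "delta_rot": [0, 0, 0]},
    {"travel": [0, 0, 0], "delta_rot": [0, 0, 0]},
    {"travel": [0, 0, 0], "delta_rot": [0, 0, 0]},
    {"travel": [0, 0, 0], "delta_rot": [0, 0, 0]}
  ]
}}

```text
time: 9.2
position: [0.4239, 0.1535, 0.0605]
tool_rot: [[-0.486, 0.874, 0.0], [0.874, 0.486, -0.0], [-0.0, 0.0, -1.0]]
force: [-1.0, -0.1, -2.6]
grip_width: 0.249
grip_force: 25.0
```

```bash
python3 - <<'E'
from h import *
s=manip.observe(); p=snapshot("wrist"); save(p,"w4")
print(s["position"],s["force"],np.degrees(np.arctan2(s["tool_rot"][1][0],s["tool_rot"][0][0])))
np.savez("w4.npz",K=p["mtx"],T=p["T_tool_cam"],pos=s["position"],R=s["tool_rot"])
a=cv2.imread("pics/w4.png")[120:310,170:390]; cv2.imwrite("pics/w4c.png",cv2.resize(a,None,fx=3,fy=3,interpolation=2))
E
```

```text
[0.42394945 0.1535059  0.06053422] [-0.98358949 -0.13881255 -2.5783949 ] 119.05651452959816
```

View pics/w4c.png

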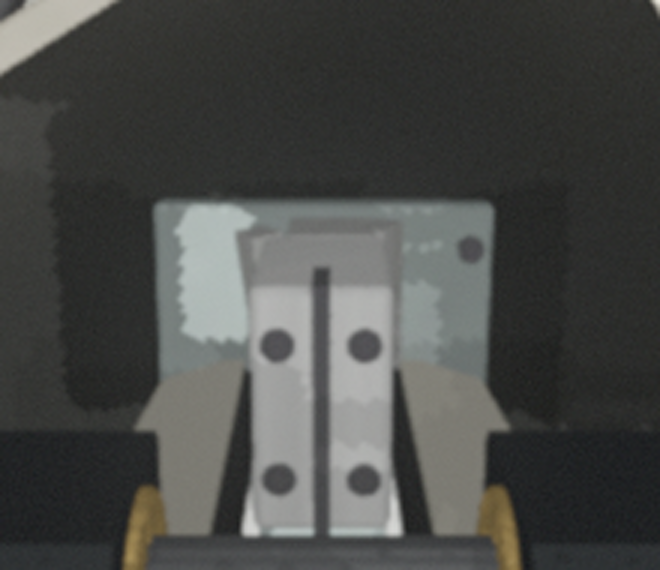

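Aligned: the plate's open edge is level (row 203), the plate centre is at col 324 and the clamp slot at 321, so the clamp is about 2.7 mm on the gib side as planned. Lowering it.

{"op": "servo_tool", "data": {
  "targets": [
    {"travel": [0, 0, 5], "delta_rot": [0, 0, 0]},
    {"travel": [0, 0, 4], "delta_rot": [0, 0, 0]},
    {"travel": [0, 0, 1], "delta_rot": [0, 0, 0]},
    {"travel": [0, 0, 0], "delta_rot": [0, 0, 0]},
    {"travel": [0, 0, 0], "delta_rot": [0, 0, 0]}
  ]
}}

```text
time: 9.75
position: [0.4238, 0.1534, 0.0504]
tool_rot: [[-0.486, 0.874, -0.0], [0.874, 0.486, -0.0], [0.0, -0.0, -1.0]]
force: [-0.2, 0.4, -2.8]
grip_width: 0.251
grip_force: 25.0
```

{"op": "servo_tool", "data": {
  "targets": [
    {"travel": [0, 0, 1], "delta_rot": [0, 0, 0]},
    {"travel": [0, 0, 0], "delta_rot": [0, 0, 0]}
  ]
}}

```text
time: 9.95
position: [0.4238, 0.1535, 0.0494]
tool_rot: [[-0.486, 0.874, -0.0], [0.874, 0.486, -0.0], [0.0, -0.0, -1.0]]
force: [-0.5, 0.2, -2.3]
grip_width: 0.25
grip_force: 25.0
```

{"op": "servo_tool", "data": {
  "targets": [
    {"travel": [0, 0, 0.7], "delta_rot": [0, 0, 0]},
    {"travel": [0, 0, 0], "delta_rot": [0, 0, 0]}
  ]
}}

```text
time: 10.15
position: [0.424, 0.1535, 0.049]
tool_rot: [[-0.486, 0.874, 0.0], [0.874, 0.486, 0.0], [-0.0, 0.0, -1.0]]
force: [-0.7, 0.3, -0.3]
grip_width: 0.249
grip_force: 25.0
```

{"op": "servo_tool", "data": {
  "targets": [
    {"travel": [-3, 0, 0], "delta_rot": [0, 0, 0]},
    {"travel": [-3, 0, 0], "delta_rot": [0, 0, 0]},
    {"travel": [-3, 0, 0], "delta_rot": [0, 0, 0]},
    {"travel": [-3, 0, 0], "delta_rot": [0, 0, 0]},
    {"travel": [-3, 0, 0], "delta_rot": [0, 0, 0]},
    {"travel": [0, 0, 0], "delta_rot": [0, 0, 0]}
  ]
}}

```text
time: 10.75
position: [0.4317, 0.1398, 0.0489]
tool_rot: [[-0.485, 0.875, 0.001], [0.875, 0.485, -0.0], [-0.001, 0.001, -1.0]]
force: [-0.6, 0.1, 3.4]
grip_width: 0.249
grip_force: 25.0
```

{"op": "servo_tool", "data": {
  "targets": [
    {"travel": [-3, 0, 0], "delta_rot": [0, 0, 0]},
    {"travel": [-3, 0, 0], "delta_rot": [0, 0, 0]},
    {"travel": [-3, 0, 0], "delta_rot": [0, 0, 0]},
    {"travel": [0, 0, 0], "delta_rot": [0, 0, 0]},
    {"travel": [0, 0, 0], "delta_rot": [0, 0, 0]}
  ]
}}

```text
time: 11.25
position: [0.4359, 0.132, 0.0489]
tool_rot: [[-0.485, 0.874, 0.001], [0.874, 0.485, -0.0], [-0.001, 0.001, -1.0]]
force: [0.5, 0.4, 5.5]
grip_width: 0.252
grip_force: 25.0
```

{"op": "servo_tool", "data": {
  "targets": [
    {"travel": [0, 0, -0.4], "delta_rot": [0, 0, 0]},
    {"travel": [0, 1, 0], "delta_rot": [0, 0, 0]},
    {"travel": [0, 0, 0], "delta_rot": [0, 0, 0]}
  ]
}}

```text
time: 11.55
position: [0.436, 0.1322, 0.049]
tool_rot: [[-0.485, 0.874, -0.001], [0.874, 0.485, -0.001], [-0.0, -0.001, -1.0]]
force: [-0.1, -1.1, 3.4]
grip_width: 0.252
grip_force: 25.0
```

{"op": "servo_tool", "data": {
  "targets": [
    {"travel": [0, 0.7, 0], "delta_rot": [0, 0, 0]},
    {"travel": [0, 0, 0], "delta_rot": [0, 0, 0]}
  ]
}}

```text
time: 11.75
position: [0.4365, 0.133, 0.049]
tool_rot: [[-0.485, 0.874, -0.001], [0.874, 0.485, -0.001], [0.0, -0.001, -1.0]]
force: [-0.1, -1.1, 2.4]
grip_width: 0.25
grip_force: 25.0
```

{"op": "servo_tool", "data": {
  "targets": [
    {"travel": [0, 0.5, 0], "delta_rot": [0, 0, 0]},
    {"travel": [0, 0, 0], "delta_rot": [0, 0, 0]}
  ]
}}

```text
time: 11.95
position: [0.4369, 0.1334, 0.049]
tool_rot: [[-0.486, 0.874, -0.001], [0.874, 0.486, -0.0], [0.0, -0.001, -1.0]]
force: [-0.9, -1.2, 1.3]
grip_width: 0.244
grip_force: 25.0
```

{"op": "servo_tool", "data": {
  "targets": [
    {"travel": [0, 0.5, 0], "delta_rot": [0, 0, 0]},
    {"travel": [0, 0, 0], "delta_rot": [0, 0, 0]}
  ]
}}

```text
time: 12.15
position: [0.4371, 0.1335, 0.0489]
tool_rot: [[-0.486, 0.874, -0.002], [0.874, 0.486, -0.001], [0.0, -0.002, -1.0]]
force: [-2.1, -0.4, 1.0]
grip_width: 0.251
grip_force: 25.0
```

{"op": "servo_tool", "data": {
  "targets": [
    {"travel": [0, 0.5, 0], "delta_rot": [0, 0, 0]},
    {"travel": [0, 0, 0], "delta_rot": [0, 0, 0]}
  ]
}}

```text
time: 12.35
position: [0.4372, 0.1336, 0.0489]
tool_rot: [[-0.485, 0.874, -0.002], [0.874, 0.485, -0.001], [0.0, -0.002, -1.0]]
force: [-1.8, -2.5, 0.4]
grip_width: 0.252
grip_force: 25.0
```

Touching the fixed rail with about 2.8 N. Releasing, then backing off behind the clamp.

{"op": "servo_tool", "data": {
  "targets": [
    {"travel": [0, -0.5, 0], "delta_rot": [0, 0, 0]},
    {"travel": [0, 0, 0], "delta_rot": [0, 0, 0]},
    {"travel": [0, 0, 0], "delta_rot": [0, 0, 0]},
    {"travel": [0, 0, 0], "delta_rot": [0, 0, 0]},
    {"travel": [0, 0, 0], "delta_rot": [0, 0, 0]},
    {"travel": [0, 0, 0], "delta_rot": [0, 0, 0]}
  ],
  "grip": 0
}}

```text
time: 12.95
position: [0.438, 0.1339, 0.0492]
tool_rot: [[-0.486, 0.874, 0.0], [0.874, 0.486, 0.0], [-0.0, 0.0, -1.0]]
force: [0.6, -1.0, -0.5]
grip_width: 0.501
grip_force: 0.0
```

{"op": "servo_tool", "data": {
  "targets": [
    {"travel": [10, 0, 0], "delta_rot": [0, 0, 0]},
    {"travel": [10, 0, 0], "delta_rot": [0, 0, 0]},
    {"travel": [10, 0, 0], "delta_rot": [0, 0, 0]},
    {"travel": [10, 0, 0], "delta_rot": [0, 0, 0]},
    {"travel": [0, 0, 0], "delta_rot": [0, 0, 0]},
    {"travel": [0, 0, 0], "delta_rot": [0, 0, 0]}
  ]
}}

```text
time: 13.55
position: [0.4183, 0.1691, 0.0492]
tool_rot: [[-0.487, 0.874, 0.0], [0.874, 0.487, -0.0], [-0.0, 0.0, -1.0]]
force: [-0.2, 0.2, -0.2]
grip_width: 0.498
grip_force: 0.0
```

{"op": "servo_tool", "data": {
  "targets": [
    {"travel": [0, 0, 2], "delta_rot": [0, 0, 0]},
    {"travel": [0, 0, 2], "delta_rot": [0, 0, 0]},
    {"travel": [0, 0, 0], "delta_rot": [0, 0, 0]},
    {"travel": [0, 0, 0], "delta_rot": [0, 0, 0]},
    {"travel": [0, 0, 0], "delta_rot": [0, 0, 0]},
    {"travel": [0, 0, 0], "delta_rot": [0, 0, 0]},
    {"travel": [0, 0, 0], "delta_rot": [0, 0, 0]},
    {"travel": [0, 0, 0], "delta_rot": [0, 0, 0]},
    {"travel": [0, 0, 0], "delta_rot": [0, 0, 0]},
    {"travel": [0, 0, 0], "delta_rot": [0, 0, 0]}
  ],
  "grip": 1
}}

```text
time: 14.55
position: [0.4184, 0.1688, 0.0452]
tool_rot: [[-0.486, 0.874, -0.0], [0.874, 0.486, -0.0], [0.0, -0.0, -1.0]]
force: [-0.5, 0.2, -0.5]
grip_width: 0.007
grip_force: 0.0
```

```bash
python3 - <<'E'
from h import *
s=manip.observe(); p=snapshot("wrist"); save(p,"w5"); d=np.array(s["position"])[:2]-[.4459,.1171]
print(s["position"],s["force"],s["grip_width"],"base xy",d@[.4848,-.8746],d@[.8746,.4848])
a=cv2.imread("pics/w5.png")[120:330,150:410]; cv2.imwrite("pics/w5c.png",cv2.resize(a,None,fx=2.5,fy=2.5,interpolation=2))
E
```

```text
[0.41836347 0.16877794 0.04515698] [-0.49689365  0.24024069 -0.53267432] 0.006541969938437212 base xy -0.05854723797768769 0.0009700172921774289
```

View pics/w5c.png

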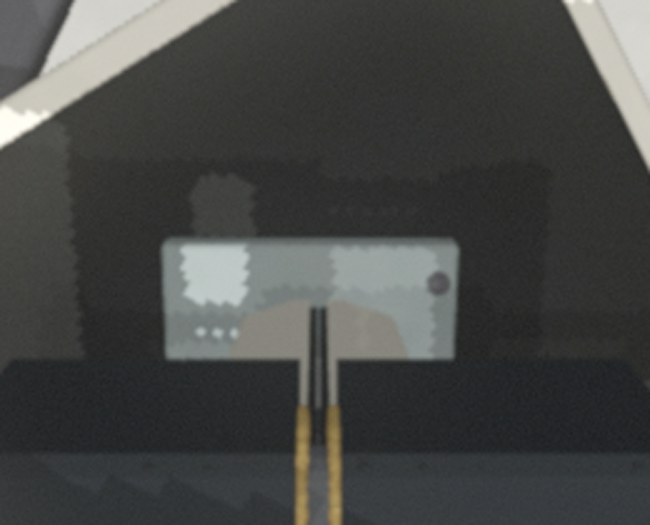

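The fingers are closed behind the clamp, centred on the way (midline col 319, plate 165–457). Pushing now.

{"op": "servo_tool", "data": {
  "targets": [
    {"travel": [-4, 0, 0], "delta_rot": [0, 0, 0]},
    {"travel": [-3, 0, 0], "delta_rot": [0, 0, 0]},
    {"travel": [-2, 0, 0], "delta_rot": [0, 0, 0]},
    {"travel": [-2, 0, 0], "delta_rot": [0, 0, 0]},
    {"travel": [-2, 0, 0], "delta_rot": [0, 0, 0]},
    {"travel": [-2, 0, 0], "delta_rot": [0, 0, 0]},
    {"travel": [-2, 0, 0], "delta_rot": [0, 0, 0]},
    {"travel": [-2, 0, 0], "delta_rot": [0, 0, 0]},
    {"travel": [-2, 0, 0], "delta_rot": [0, 0, 0]},
    {"travel": [-2, 0, 0], "delta_rot": [0, 0, 0]}
  ]
}}

```text
time: 15.6
position: [0.4296, 0.1485, 0.0451]
tool_rot: [[-0.486, 0.874, -0.0], [0.874, 0.486, -0.0], [-0.0, -0.0, -1.0]]
force: [0.3, 1.3, 0.3]
grip_width: 0.004
grip_force: 0.4
```

{"op": "servo_tool", "data": {
  "targets": [
    {"travel": [-2, 0, 0], "delta_rot": [0, 0, 0]},
    {"travel": [-2, 0, 0], "delta_rot": [0, 0, 0]},
    {"travel": [-2, 0, 0], "delta_rot": [0, 0, 0]},
    {"travel": [-2, 0, 0], "delta_rot": [0, 0, 0]}
  ]
}}

```text
time: 16.0
position: [0.4335, 0.1415, 0.0451]
tool_rot: [[-0.486, 0.874, -0.0], [0.874, 0.486, -0.0], [0.0, -0.0, -1.0]]
force: [-0.5, 1.2, -0.6]
grip_width: 0.005
grip_force: 0.4
```

{"op": "servo_tool", "data": {
  "targets": [
    {"travel": [-1.5, 0, 0], "delta_rot": [0, 0, 0]},
    {"travel": [-1.5, 0, 0], "delta_rot": [0, 0, 0]}
  ]
}}

```text
time: 16.2
position: [0.4349, 0.1389, 0.0451]
tool_rot: [[-0.486, 0.874, -0.0], [0.874, 0.486, -0.0], [0.0, -0.0, -1.0]]
force: [0.3, 0.7, -0.6]
grip_width: 0.007
grip_force: 0.4
```

{"op": "servo_tool", "data": {
  "targets": [
    {"travel": [-1, 0, 0], "delta_rot": [0, 0, 0]},
    {"travel": [-1, 0, 0], "delta_rot": [0, 0, 0]}
  ]
}}

```text
time: 16.4
position: [0.4358, 0.1372, 0.0451]
tool_rot: [[-0.486, 0.874, -0.0], [0.874, 0.486, -0.0], [0.0, -0.0, -1.0]]
force: [-0.6, 0.9, -0.0]
grip_width: 0.001
grip_force: 0.4
```

{"op": "servo_tool", "data": {
  "targets": [
    {"travel": [-1.5, 0, 0], "delta_rot": [0, 0, 0]},
    {"travel": [-1.5, 0, 0], "delta_rot": [0, 0, 0]}
  ]
}}

```text
time: 16.6
position: [0.4373, 0.1346, 0.0451]
tool_rot: [[-0.486, 0.874, -0.0], [0.874, 0.486, -0.0], [-0.0, -0.0, -1.0]]
force: [-0.6, 1.0, 0.8]
grip_width: 0.006
grip_force: 0.4
```

{"op": "servo_tool", "data": {
  "targets": [
    {"travel": [-1, 0, 0], "delta_rot": [0, 0, 0]},
    {"travel": [-1, 0, 0], "delta_rot": [0, 0, 0]}
  ]
}}

```text
time: 16.8
position: [0.4383, 0.1328, 0.0451]
tool_rot: [[-0.486, 0.874, -0.0], [0.874, 0.486, -0.0], [-0.0, -0.0, -1.0]]
force: [-0.6, 0.8, -0.4]
grip_width: 0.005
grip_force: 0.4
```

{"op": "servo_tool", "data": {
  "targets": [
    {"travel": [-1.5, 0, 0], "delta_rot": [0, 0, 0]},
    {"travel": [-1.5, 0, 0], "delta_rot": [0, 0, 0]}
  ]
}}

```text
time: 17.0
position: [0.4397, 0.1302, 0.0451]
tool_rot: [[-0.486, 0.874, -0.0], [0.874, 0.486, -0.0], [0.0, -0.0, -1.0]]
force: [0.3, 0.2, 0.3]
grip_width: 0.007
grip_force: 0.3
```

{"op": "servo_tool", "data": {
  "targets": [
    {"travel": [-1, 0, 0], "delta_rot": [0, 0, 0]},
    {"travel": [-1, 0, 0], "delta_rot": [0, 0, 0]}
  ]
}}

```text
time: 17.2
position: [0.4408, 0.1284, 0.0451]
tool_rot: [[-0.486, 0.874, -0.0], [0.874, 0.486, -0.0], [-0.0, -0.0, -1.0]]
force: [-0.7, 0.0, -0.1]
grip_width: 0.004
grip_force: 0.3
```

{"op": "servo_tool", "data": {
  "targets": [
    {"travel": [-1.5, 0, 0], "delta_rot": [0, 0, 0]},
    {"travel": [-1.5, 0, 0], "delta_rot": [0, 0, 0]}
  ]
}}

```text
time: 17.4
position: [0.4422, 0.1258, 0.0451]
tool_rot: [[-0.486, 0.874, -0.0], [0.874, 0.486, -0.0], [-0.0, -0.0, -1.0]]
force: [0.3, 0.3, 1.0]
grip_width: 0.011
grip_force: 0.3
```

{"op": "servo_tool", "data": {
  "targets": [
    {"travel": [-1, 0, 0], "delta_rot": [0, 0, 0]},
    {"travel": [-1, 0, 0], "delta_rot": [0, 0, 0]}
  ]
}}

```text
time: 17.6
position: [0.4432, 0.1241, 0.0451]
tool_rot: [[-0.486, 0.874, -0.0], [0.874, 0.486, -0.0], [0.0, -0.0, -1.0]]
force: [-0.6, 0.8, -0.1]
grip_width: 0.003
grip_force: 0.3
```

{"op": "servo_tool", "data": {
  "targets": [
    {"travel": [-1.5, 0, 0], "delta_rot": [0, 0, 0]},
    {"travel": [-1.5, 0, 0], "delta_rot": [0, 0, 0]}
  ]
}}

```text
time: 17.8
position: [0.4447, 0.1214, 0.0451]
tool_rot: [[-0.486, 0.874, -0.0], [0.874, 0.486, -0.0], [-0.0, -0.0, -1.0]]
force: [-0.8, 0.9, -0.4]
grip_width: 0.005
grip_force: 0.3
```

{"op": "servo_tool", "data": {
  "targets": [
    {"travel": [-1, 0, 0], "delta_rot": [0, 0, 0]},
    {"travel": [-1, 0, 0], "delta_rot": [0, 0, 0]}
  ]
}}

```text
time: 18.0
position: [0.4456, 0.1197, 0.0451]
tool_rot: [[-0.486, 0.874, -0.0], [0.874, 0.486, -0.0], [-0.0, -0.0, -1.0]]
force: [-0.8, 0.8, 0.2]
grip_width: 0.005
grip_force: 0.3
```

{"op": "servo_tool", "data": {
  "targets": [
    {"travel": [-1.5, 0, 0], "delta_rot": [0, 0, 0]},
    {"travel": [-1.5, 0, 0], "delta_rot": [0, 0, 0]}
  ]
}}

```text
time: 18.2
position: [0.4471, 0.1171, 0.0451]
tool_rot: [[-0.486, 0.874, -0.0], [0.874, 0.486, -0.0], [-0.0, -0.0, -1.0]]
force: [-0.4, 1.3, 0.9]
grip_width: 0.003
grip_force: 0.3
```

{"op": "servo_tool", "data": {
  "targets": [
    {"travel": [-1, 0, 0], "delta_rot": [0, 0, 0]},
    {"travel": [-1, 0, 0], "delta_rot": [0, 0, 0]}
  ]
}}

```text
time: 18.4
position: [0.448, 0.1153, 0.0451]
tool_rot: [[-0.485, 0.874, -0.0], [0.874, 0.485, -0.0], [-0.0, -0.0, -1.0]]
force: [-1.1, -0.2, 0.7]
grip_width: 0.005
grip_force: 0.3
```

{"op": "servo_tool", "data": {
  "targets": [
    {"travel": [-1, 0, 0], "delta_rot": [0, 0, 0]},
    {"travel": [-1, 0, 0], "delta_rot": [0, 0, 0]}
  ]
}}

```text
time: 18.6
position: [0.449, 0.1136, 0.0451]
tool_rot: [[-0.486, 0.874, -0.0], [0.874, 0.486, -0.0], [0.0, -0.0, -1.0]]
force: [-1.1, 0.2, -0.1]
grip_width: 0.004
grip_force: 0.3
```

{"op": "servo_tool", "data": {
  "targets": [
    {"travel": [-1, 0, 0], "delta_rot": [0, 0, 0]},
    {"travel": [-1, 0, 0], "delta_rot": [0, 0, 0]}
  ]
}}

```text
time: 18.8
position: [0.4496, 0.1125, 0.0452]
tool_rot: [[-0.486, 0.874, -0.001], [0.874, 0.486, 0.001], [0.001, -0.0, -1.0]]
force: [-2.3, 2.8, 0.9]
grip_width: 0.003
grip_force: 1.5
```

```bash
python3 - <<'E'
from h import *
p=snapshot("side"); save(p,"s5"); q=snapshot("scene")
a=p["frame"][150:310,180:400];b=q["frame"][150:310,180:400]
cv2.imwrite("pics/b5.png",np.hstack([cv2.resize(x[:,:,::-1],None,fx=1.8,fy=1.8,interpolation=2) for x in(a,b)]))
E
```

```text
(no output)
```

View pics/b5.png

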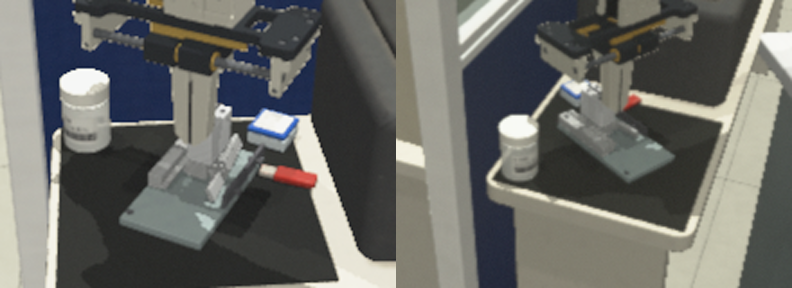

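The pictures show the clamp in the way between the rails and the other items untouched; the push force is now about 3.6 N. Continuing in small steps.

{"op": "servo_tool", "data": {
  "targets": [
    {"travel": [-0.7, 0, 0], "delta_rot": [0, 0, 0]},
    {"travel": [0, 0, 0], "delta_rot": [0, 0, 0]}
  ]
}}

```text
time: 19.1
position: [0.4498, 0.112, 0.0451]
tool_rot: [[-0.486, 0.874, -0.001], [0.874, 0.486, 0.001], [0.001, -0.001, -1.0]]
force: [-1.7, 4.3, 2.4]
grip_width: 0.007
grip_force: 2.1
```

{"op": "servo_tool", "data": {
  "targets": [
    {"travel": [-0.5, 0, 0], "delta_rot": [0, 0, 0]},
    {"travel": [0, 0, 0], "delta_rot": [0, 0, 0]}
  ]
}}

```text
time: 19.3
position: [0.45, 0.1116, 0.0452]
tool_rot: [[-0.486, 0.874, -0.001], [0.874, 0.486, 0.001], [0.001, -0.001, -1.0]]
force: [-2.2, 4.4, 2.1]
grip_width: 0.007
grip_force: 2.6
```

{"op": "servo_tool", "data": {
  "targets": [
    {"travel": [-0.8, 0, 0], "delta_rot": [0, 0, 0]},
    {"travel": [0, 0, 0], "delta_rot": [0, 0, 0]}
  ]
}}

```text
time: 19.5
position: [0.4502, 0.1113, 0.0452]
tool_rot: [[-0.487, 0.874, -0.001], [0.874, 0.487, 0.001], [0.002, -0.001, -1.0]]
force: [-3.6, 3.8, 2.9]
grip_width: 0.005
grip_force: 2.9
```

{"op": "servo_tool", "data": {
  "targets": [
    {"travel": [-0.8, 0, 0], "delta_rot": [0, 0, 0]},
    {"travel": [0, 0, 0], "delta_rot": [0, 0, 0]}
  ]
}}

```text
time: 19.7
position: [0.4503, 0.111, 0.0452]
tool_rot: [[-0.487, 0.873, -0.002], [0.873, 0.487, 0.002], [0.002, -0.001, -1.0]]
force: [-3.8, 5.7, 3.1]
grip_width: 0.006
grip_force: 3.3
```

{"op": "servo_tool", "data": {
  "targets": [
    {"travel": [-0.8, 0, 0], "delta_rot": [0, 0, 0]},
    {"travel": [0, 0, 0], "delta_rot": [0, 0, 0]}
  ]
}}

```text
time: 19.9
position: [0.4505, 0.1107, 0.0452]
tool_rot: [[-0.487, 0.873, -0.002], [0.873, 0.487, 0.002], [0.003, -0.001, -1.0]]
force: [-4.4, 6.8, 3.1]
grip_width: 0.004
grip_force: 3.7
```

{"op": "servo_tool", "data": {
  "targets": [
    {"travel": [-0.8, 0, 0], "delta_rot": [0, 0, 0]},
    {"travel": [0, 0, 0], "delta_rot": [0, 0, 0]}
  ]
}}

```text
time: 20.1
position: [0.4506, 0.1104, 0.0452]
tool_rot: [[-0.487, 0.873, -0.003], [0.873, 0.487, 0.003], [0.004, -0.001, -1.0]]
force: [-3.7, 7.1, 4.0]
grip_width: 0.005
grip_force: 4.1
```

{"op": "servo_tool", "data": {
  "targets": [
    {"travel": [-0.8, 0, 0], "delta_rot": [0, 0, 0]},
    {"travel": [0, 0, 0], "delta_rot": [0, 0, 0]}
  ]
}}

```text
time: 20.3
position: [0.4508, 0.1101, 0.0452]
tool_rot: [[-0.488, 0.873, -0.003], [0.873, 0.488, 0.003], [0.004, -0.001, -1.0]]
force: [-5.0, 7.5, 3.8]
grip_width: 0.002
grip_force: 4.5
```

{"op": "servo_tool", "data": {
  "targets": [
    {"travel": [-0.6, 0, 0], "delta_rot": [0, 0, 0]},
    {"travel": [0, 0, 0], "delta_rot": [0, 0, 0]},
    {"travel": [0, 0, 0], "delta_rot": [0, 0, 0]}
  ]
}}

```text
time: 20.6
position: [0.4508, 0.11, 0.0452]
tool_rot: [[-0.488, 0.873, -0.004], [0.873, 0.488, 0.003], [0.005, -0.002, -1.0]]
force: [-4.3, 8.9, 4.3]
grip_width: 0.007
grip_force: 4.9
```

At 9.9 N and about 3.5 mm past first contact, it's home. Backing off straight and then up.

{"op": "servo_tool", "data": {
  "targets": [
    {"travel": [2, 0, 0], "delta_rot": [0, 0, 0]},
    {"travel": [3, 0, 0], "delta_rot": [0, 0, 0]},
    {"travel": [6, 0, 0], "delta_rot": [0, 0, 0]},
    {"travel": [10, 0, 0], "delta_rot": [0, 0, 0]},
    {"travel": [10, 0, -15], "delta_rot": [0, 0, 0]},
    {"travel": [0, 0, -30], "delta_rot": [0, 0, 0]},
    {"travel": [0, 0, -30], "delta_rot": [0, 0, 0]},
    {"travel": [0, 0, -30], "delta_rot": [0, 0, 0]},
    {"travel": [0, 0, 0], "delta_rot": [0, 0, 0]},
    {"travel": [0, 0, 0], "delta_rot": [0, 0, 0]}
  ]
}}

```text
time: 21.6
position: [0.4378, 0.1342, 0.1504]
tool_rot: [[-0.486, 0.874, 0.001], [0.874, 0.486, 0.0], [-0.0, 0.001, -1.0]]
force: [-1.2, -0.9, -0.7]
grip_width: 0.005
grip_force: 0.0
```

```bash
python3 - <<'E'
from h import *
np.set_printoptions(precision=4,suppress=True)
s=manip.observe(); p=snapshot("wrist"); c=cam(p,s); print(s["position"],s["force"])
for r in regions_of(p,"carriage_head")[:1]: print(r["p"],r["extent"],cv2.minAreaRect(np.argwhere(r["mask"])[:,::-1].astype(np.float32)))
exp=np.array([.4459,.1171])+.0375*np.array([.4848,-.8746])
print("expected px",[proj(c,[*(exp+dx*np.array([.4848,-.8746])+dy*np.array([.8746,.4848])),.065]) for dx,dy in[(-.022,-.012),(-.022,.012),(.022,.012),(.022,-.012)]])
S=snapshot("side")
for q in ["jar_mid","coverslips_mid","memory_stick_mid","carriage"]:
    print(q,[(round(r["p"],2),np.round(r["extent"])) for r in look_for(S,q)[:1]])
E
```

```text
[0.4378 0.1342 0.1504] [-1.2412 -0.9241 -0.731 ]
0.86 [258.7, 227.4, 292.1, 290.5] ((281.35650634765625, 257.876220703125), (62.3251838684082, 30.43495750427246), 72.21611022949219)
expected px [array([261.8759, 248.1224]), array([291.66  , 248.1282]), array([291.0869, 297.4191]), array([262.4276, 297.4145])]
jar_mid [(0.73, array([215., 188., 244., 239.]))]
coverslips_mid [(0.73, array([318., 212., 347., 237.]))]
memory_stick_mid [(0.8, array([326., 238., 354., 254.]))]
carriage [(0.73, array([281., 202., 309., 249.]))]
```

```bash
python3 -c "
from workcell import ticket; print(ticket.hand_in())"
```

```text
the job is handed in; nothing more can be done
None
```

The specimen clamp was slid into the tapered way and pushed home at about 9.9 N, then released. Afterwards it showed where expected, the jar, box and memory stick looked unmoved, and the job was handed in at about 22 s; I did not test the wedge by pulling on it.

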